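# Feed a vial rack past the spring gate into the labeller

### The arm

A 6-joint arm with a two-finger parallel gripper is mounted at the origin on the work surface. World frame = base frame: x ahead of the robot, y to its left, z up, the work surface at z = 0. Lengths are in m, angles in rad, forces in N, time in s.
With the tool pointing down it reaches from about 0.375 to 0.9 m from the base axis. Payload 3.1 kg.
Tool frame: the origin (TCP) lies at the very end of the fingers, on their centre line; the grasp point (between the pads) lies grip_depth behind it (grip_depth is the distance from the TCP to the grasp point, in m); z points along the fingers, y is the line along which they close (so a half turn about z gives the same grasp; the last joint's range is limited). The gripper opens to 85 mm and grips with 20 to 120 N. Pads are 22 mm wide; open, the fingers measure 114 mm over their backs; the gripper's body (76 mm by 85 mm) begins 54 mm behind the grasp point. The pads swing forward as they close: fully open they stand 13 mm farther back than shut.
Start: joints at [-1.431, 0.527, 1.433, -0, 1.181, -0.178], TCP at [0.195, -0.594, 0.231] pointing down, gripper open.
Joint ranges: [-3.08, 3.08], [-0.75, 2.2], [0.22, 2.44], [-1.43, 4.57], [0, 2.65], [-2.85, 2.85]. Speed limits (rad/s): [2.79, 2.79, 3.14, 3.14, 3.14, 3.14].

### API

Orientations are given as a unit quaternion [w, x, y, z].
In Python, from plant import observe, camera, close_job, grip_depth gives the robot as it stands. The module is installed in compiled form; this text tells all that it offers.
- The arm moves only by the shell command python3 -m pendant 'ROWS' [FORCE]. ROWS is JSON, a list of rows, each a list of 5 numbers: the gripper's target within -1 to 1 (shut at 1, half-way at 0, fully open at -1), then the shift along the tool's x, y, z in m, then the turn about the tool's z in rad. A call has exactly 5 rows; each row is the pose to reach, as a shift and turn from the pose commanded when the call began, along the tool's axes at that moment; what a row does not reach only later rows make up. A row lasts 1/10 s, in which the tool goes at most 50 mm and 8.59 degrees, less where a joint would pass 70% of its speed; a pose out of reach is approached as far as the arm can. A call with a gripper value outside its range is refused whole. The fingers move at their own pace and stop on an object; FORCE is the grip in N (left out, the last holds). Time passes only in rows, so rows that repeat a pose let the fingers close, or fill a call up. It gives the time, the measured TCP pose, the force, the opening and the grip force at its end, in the units of the state.
- observe(): the state, without advancing time (a new reading comes with each control period).
- camera(name): name is "side" or "top"; returns a dict with "image" (384x512x3 uint8, red, green, blue), "z_map" (384x512 float32, m along the optical axis (not along the pixel's ray), 0 where there is no reading), "fx", "fy", "cx", "cy" (pixels), "R" (3x3) and "t" (3): a world point X has camera coordinates R X + t. Camera axes: x right, y down, z forward; pixel columns grow to the right and rows downward; lengths in m; the calibration is good to about 2 mm. A picture is of the moment at which its call begins.
- close_job(): hands the job in; it is judged then, once.
The state is a dict: "time_s": time; "qpos": joint angles; "joint_velocities": joint speeds; "tau": joint torques, N m; "tcp_pos": TCP position; "tcp_rot": TCP orientation; "ft_force": force on the tool from outside, world axes, zero at the start; "moment": the same for the moment, N m; "grip_width": opening from 0.0 (shut) to 1.0 (fully open); "gripper_force": force on a finger pad.
Only numpy, scipy, OpenCV 4.12 (cv2) and the standard library are available. Lean on these libraries where they do the work, as an engineer would, in place of code of your own. Each camera call takes 0.05 s, during which the arm holds its last target. There are 200 camera calls.

### The job

Send the rack of filled vials that waits in the chute into the labelling machine: with one fingertip swing the spring gate aside and keep it held open, clear of the rack, while the other finger pushes the rack along the chute, past the gate and fully home against the end stop. Then come away so that the gate springs shut behind the rack. Push only: do not lift or tip the rack, do not let the rack and the gate knock or rub on one another, and leave the other things on the bench where they stand.

Things in the scene. Friction and masses are not known exactly. Their poses are not given: they have to be found in the camera images.
- chute: Fixed aluminium chute into a white bench-top labeller (panel from x = 105 mm, 208 high). Origin: chute centre line at the gate's toe, bench height. x = way of travel, into the machine; y sideways (gate and hinge on the -y side). Floor 6 above bench, 42 wide inside from about x = -215, between walls 26 high (+y) and 14 high (-y). End stop face at x = 118, in the mouth (60 wide, 100 high).
- gate (a joint): Spring gate (rad): 0 shut, 0.45 fully open. Flat aluminium bar 5 mm thick, on edge, 40 to 64 above the bench, along the chute's -y side from the hinge (chute x = -250) to x = +40. Pushed outward (-y) it opens; its toe clears the rack from about 0.12. A damped spring pulls it shut, 0.45 N m when shut, 0.7 N m fully open (2 N at the toe, 7 N at 100 mm from the hinge).
- gate_face (a point): Point on the bar's inner (chute-side) face, 150 mm from the hinge, 52 above the bench; moves with the gate. Shut, this face is parallel to the chute at chute y = -30 mm.
- gate_toe (a point): Tip of the gate's toe, on its top edge; moves with the gate. The toe is a small cross bar under the gate's bar, 6 mm thick (chute x = -3 to +3), 16 to 34 above the bench, reaching across the chute to y = +7: it blocks the rack, but a fingertip more than 36 above the bench passes over it.
- gate_hinge (a point): The gate's upright hinge axis (chute x = -250, y = -32.5 mm), at the top of the bar, 64 above the bench.
- end_stop (a point): Centre of the face of the end stop, 28 above the bench; the front of the rack must come against it.
- rack: White rack, 100 mm long (x), 36 wide, 0.2 to 0.35 kg, with three capped amber vials in a row (tops 67 above its underside). Upright plate at each end, 36 wide, 5 thick, 60 high from the underside. Origin: centre of its underside, on the chute floor, 6 above the bench. x points to the machine: the end to push is at x = -50. Starts with its front 12 to 40 short of the toe.
- spare_rack: Empty rack of the same kind beside the chute (leave alone). Origin: centre of its underside.
- pill_bottle: White bottle, 42 across, 72 high (leave alone). Origin: centre of its underside.
- ointment_jar: White jar with black lid, 54 across, 42 high (leave alone). Origin: centre of its underside.
- stock_bottle: Amber bottle, 66 across, 115 high (leave alone). Origin: centre of its underside.
- counting_tray: Blue tablet counting tray, 190 x 130 x 16 (leave alone). Origin: centre of its underside.
- tablet_spatula: Spatula with black handle, about 190 long, 10 high, lying (leave alone). Origin: on its underside near the middle.
- stapler: Grey stapler, 130 x 30 x 46 (leave alone). Origin: centre of its underside.

How it is judged:
By the outcome, as a careful person would: the job done as asked, in the order asked, and still so for the second after the job is handed in, with the robot touching nothing.
It also fails if it takes over 35 s, if anything falls off the work surface, if the arm or the gripper's body presses on something with over 40 N, if the wrist force passes 120 N, or if a joint passes its speed limit or range.

## Working session

There is one attempt and no reset: what is moved stays moved. The work goes in short steps, Python scripts to look and compute and a shell command to move; the robot and the scene stay as the last step left them, time stands still between calls to the robot, and variables do not carry over. Pictures are saved under pics/ and viewed, at most 10 in all, crops included, and the job is handed in when it is done.

```bash
mkdir -p pics
python3 - <<'E'
from plant import observe,camera,grip_depth
import cv2,numpy as np
o=observe();print({k:np.round(v,3) for k,v in o.items()},grip_depth)
for n in("top","side"):
    c=camera(n);cv2.imwrite(f"pics/{n}0.png",cv2.resize(c["image"][:,:,::-1],(800,600)))
    np.savez(f"{n}0.npz",**c);print(n,c["fx"],c["cx"],c["cy"],np.round(c["R"],3).tolist(),c["t"])
E
```

```text
{'time_s': np.float64(0.0), 'qpos': array([-1.432,  0.528,  1.434,  0.   ,  1.181, -0.178]), 'joint_velocities': array([ 0.001,  0.   , -0.001, -0.   , -0.001,  0.001]), 'tau': array([-1.0000e-03, -4.4235e+01, -1.7802e+01, -0.0000e+00,  8.0000e-03,
       -0.0000e+00]), 'tcp_pos': array([ 0.195, -0.593,  0.23 ]), 'tcp_rot': array([-0.001,  0.987,  0.158,  0.   ]), 'ft_force': array([ 0.117, -0.274,  0.39 ]), 'moment': array([ 0.015,  0.048, -0.035]), 'gripper_force': np.float64(0.0), 'grip_width': np.float64(1.002)} 0.0187
top 403.2472043450218 260.6585772726901 192.6415956077775 [[0.018, -1.0, -0.004], [-0.978, -0.017, -0.21], [0.21, 0.007, -0.978]] [-0.028947    0.60937689  0.92594368]
side 397.15846797142103 250.4775943638378 201.01138377364896 [[-0.104, 0.995, 0.001], [0.738, 0.078, -0.671], [-0.667, -0.069, -0.742]] [ 0.1162281  -0.37439703  1.26506413]
```

View pics/top0.png

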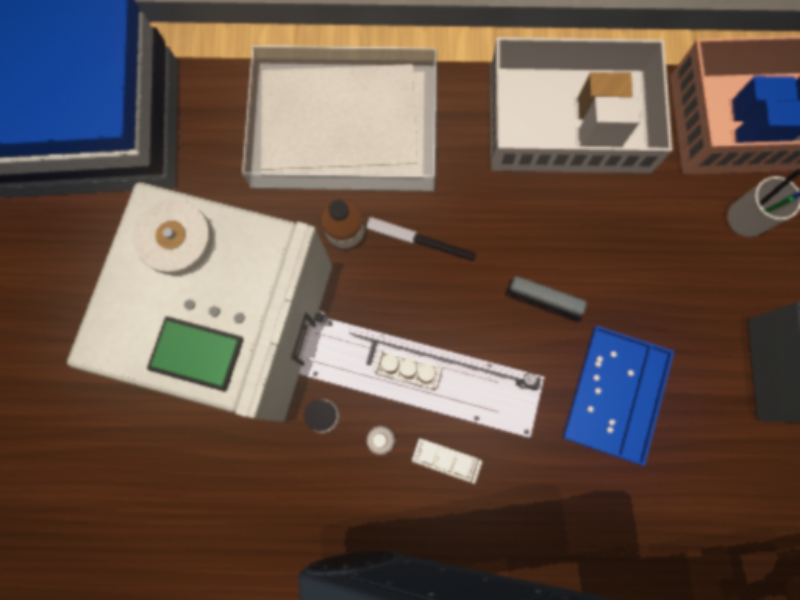

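View pics/side0.png

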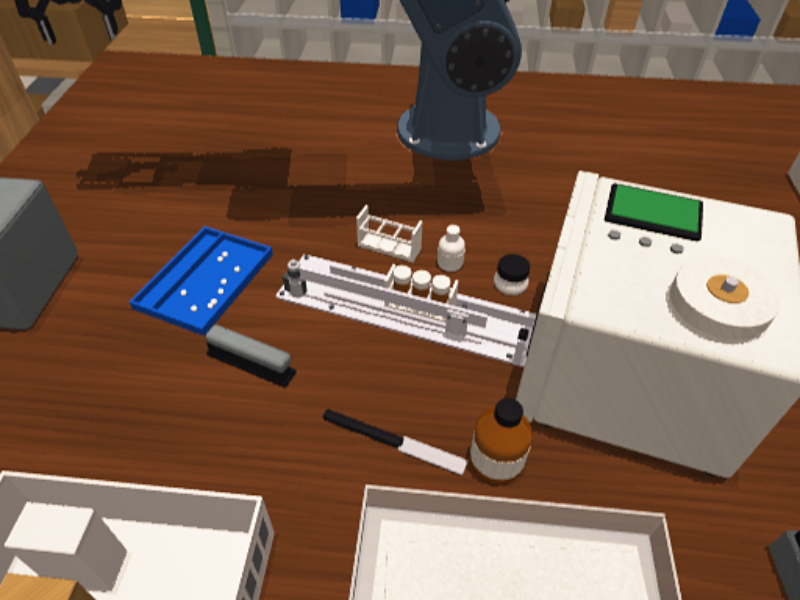

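The top view shows the chute from hinge post (530,380) to machine mouth (305,345), with the rack at about (408,370). The machine lies towards +y and the gate is on the far side from the robot. I'll zoom in.

Run:
```python
import cv2,numpy as np
c=np.load("top0.npz");im=c["image"][190:290,185:355,::-1]
im=cv2.resize(im,None,fx=4.7,fy=4.7,interpolation=cv2.INTER_CUBIC);cv2.imwrite("pics/top_z.png",im)
c=np.load("side0.npz");im=c["image"][155:240,170:350,::-1]
im=cv2.resize(im,None,fx=4.4,fy=4.4,interpolation=cv2.INTER_CUBIC);cv2.imwrite("pics/side_z.png",im)
```

```text
(no output)
```

View pics/top_z.png

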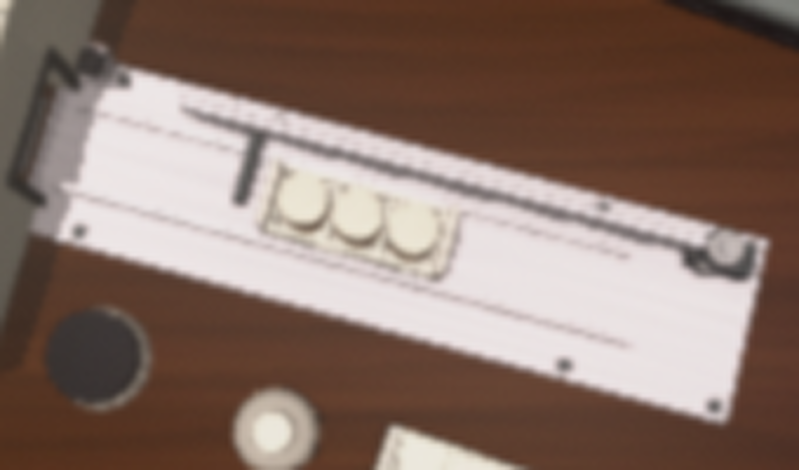

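View pics/side_z.png

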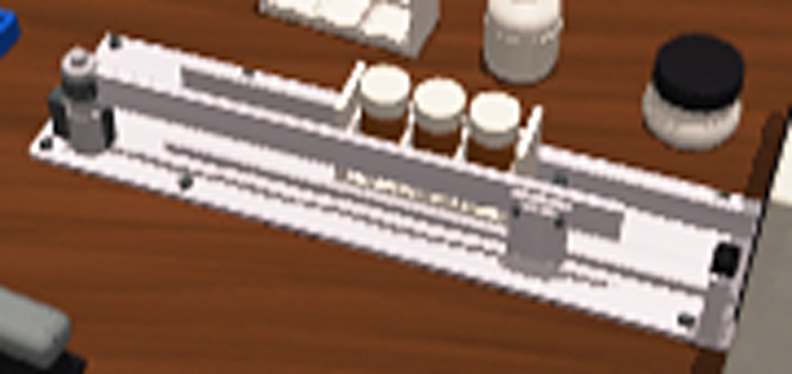

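```bash
cat > h.py <<'E'
import numpy as np
from scipy.optimize import least_squares
C={n:dict(np.load(n+"0.npz")) for n in("top","side")}
def proj(c,X):
    p=c["R"]@X+c["t"]; return np.array([c["fx"]*p[0]/p[2]+c["cx"],c["fy"]*p[1]/p[2]+c["cy"]])
def pix(n,u,v):
    return np.array([u/4.7+185-.4,v/4.7+190-.4]) if n=="top" else np.array([u/4.4+170-.4,v/4.4+155-.4])
def w(p,l):
    x,y,a=p;c,s=np.cos(a),np.sin(a);l=np.array(l)/1000
    return np.array([x+c*l[0]-s*l[1],y+s*l[0]+c*l[1],l[2]])
def fit(obs,p0,yaw=None):
    f=lambda p:np.concatenate([proj(C[n],w(p,l))-pix(n,*uv) for n,l,uv in obs])
    r=least_squares(f,p0,loss="soft_l1");return r.x,f(r.x).reshape(-1,2).round(1)
E
python3 - <<'E'
from h import *
p,r=fit([("top",(40,-32.5,64),(183,108)),("top",(0,7,34),(240,203)),("top",(-215,21,26),(630,345)),("top",(-215,-21,14),(630,255)),
("side",(40,-35,64),(622,210)),("side",(40,-35,40),(618,240)),("side",(-215,21,26),(182,68)),("side",(-215,-23,14),(165,145))],[.45,.1,1.4])
print(p.tolist(),r.tolist())
q,r=fit([("top",(50,-18,66),(278,163)),("top",(50,18,66),(262,232)),("top",(-50,-18,66),(460,208)),("top",(-50,18,66),(440,278)),
("side",(50,-18,66),(528,120)),("side",(50,18,66),(540,108)),("side",(-50,-18,66),(338,100)),("side",(-50,18,66),(360,62))],p)
print(q.tolist(),r.tolist())
a=p[2];d=q[:2]-p[:2];print("rack in chute",d@[np.cos(a),np.sin(a)],d@[-np.sin(a),np.cos(a)],q[2]-a)
# objects from top depth / rough: spare rack, bottle, jar
E
```

```text
[0.5185557142500722, 0.04070673613079461, 1.3371894297751425] [[-0.3, -0.3], [0.0, 0.7], [-0.0, -2.0], [3.0, 1.0], [0.6, -0.0], [0.2, 0.6], [0.9, 0.3], [-2.2, -1.4]]
[0.5018306712659655, -0.021164575375525244, 1.3424271133604804] [[-0.9, 0.0], [-1.3, -0.2], [0.7, 0.5], [1.5, 0.3], [-0.2, 7.4], [1.4, -0.9], [-0.5, 1.3], [-0.2, -0.6]]
rack in chute -0.06406239469365396 0.0019482906474093539 0.005237683585337827
```

Run:
```python
from h import *
p=(.5186,.0407,1.337);c,s=np.cos(p[2]),np.sin(p[2])
t=C["top"];z=t["z_map"];v,u=np.mgrid[:384,:512]
P=np.stack([(u-t["cx"])/t["fx"]*z,(v-t["cy"])/t["fy"]*z,z],-1).reshape(-1,3)
W=(P-t["t"])@t["R"]
d=W[:,:2]-p[:2];X=np.c_[d@[c,s],d@[-s,c],W[:,2]]*1000
def box(n,x0,x1,y0,y1,z0,z1=300):
    m=(z.ravel()>0)&(X[:,0]>x0)&(X[:,0]<x1)&(X[:,1]>y0)&(X[:,1]<y1)&(X[:,2]>z0)&(X[:,2]<z1);q=X[m]
    print(n,m.sum(),np.percentile(q,[1,50,99],axis=0).round(0).tolist() if m.sum() else"")
for x in range(-200,100,25): box(f"near x{x}",x,x+25,35,160,25)
box("rack",-125,0,-22,24,45)
for x in(-220,-180,-140,-100,-60,-20,20): box(f"gate{x}",x-8,x+8,-45,-24,57,72)
i=lambda cx,cy,zz:np.round(w(p,(cx,cy,zz)),4)
print("start",i(-135,20,0),"end",i(7,-23,0))
```

```text
near x-200 73 [[-200.0, 103.0, 35.0], [-196.0, 123.0, 41.0], [-176.0, 139.0, 62.0]]
near x-175 47 [[-174.0, 101.0, 34.0], [-166.0, 121.0, 39.0], [-151.0, 137.0, 43.0]]
near x-150 46 [[-149.0, 99.0, 35.0], [-138.0, 118.0, 39.0], [-126.0, 135.0, 42.0]]
near x-125 68 [[-124.0, 98.0, 37.0], [-108.0, 116.0, 49.0], [-102.0, 133.0, 60.0]]
near x-100 0 
near x-75 113 [[-68.0, 95.0, 31.0], [-57.0, 114.0, 48.0], [-50.0, 134.0, 74.0]]
near x-50 135 [[-50.0, 94.0, 32.0], [-41.0, 114.0, 49.0], [-28.0, 134.0, 75.0]]
near x-25 0 
near x0 0 
near x25 134 [[30.0, 79.0, 28.0], [41.0, 101.0, 41.0], [50.0, 123.0, 45.0]]
near x50 175 [[50.0, 79.0, 38.0], [61.0, 101.0, 42.0], [74.0, 123.0, 46.0]]
near x75 5 [[75.0, 94.0, 39.0], [76.0, 102.0, 42.0], [77.0, 109.0, 43.0]]
rack 448 [[-111.0, -19.0, 45.0], [-61.0, -1.0, 71.0], [-13.0, 16.0, 76.0]]
gate-220 15 [[-227.0, -34.0, 58.0], [-221.0, -31.0, 63.0], [-214.0, -29.0, 67.0]]
gate-180 15 [[-187.0, -35.0, 60.0], [-180.0, -32.0, 63.0], [-173.0, -30.0, 66.0]]
gate-140 15 [[-147.0, -35.0, 60.0], [-140.0, -33.0, 62.0], [-132.0, -31.0, 68.0]]
gate-100 16 [[-107.0, -36.0, 58.0], [-101.0, -33.0, 63.0], [-93.0, -31.0, 67.0]]
gate-60 16 [[-68.0, -36.0, 59.0], [-60.0, -33.0, 62.0], [-53.0, -31.0, 66.0]]
gate-20 16 [[-27.0, -37.0, 58.0], [-20.0, -34.0, 63.0], [-14.0, -32.0, 65.0]]
gate20 19 [[12.0, -41.0, 58.0], [18.0, -35.0, 63.0], [27.0, -33.0, 64.0]]
start [ 0.4679 -0.086   0.    ] end [0.5426 0.0422 0.    ]
```

```bash
python3 -m pendant '[[-0.24,0.02,-0.019,0,0],[-0.24,0.05,-0.048,0,0],[-0.24,0.083,-0.079,0,0],[-0.24,0.116,-0.111,0,0],[-0.24,0.15,-0.143,0,0]]' && python3 -m pendant '[[-0.24,0.033,-0.032,0,0],[-0.24,0.066,-0.063,0,0],[-0.24,0.1,-0.095,0,0],[-0.24,0.133,-0.127,0,0],[-0.24,0.166,-0.159,0,0]]' && python3 -m pendant '[[-0.24,0.03,-0.029,0,-0.08],[-0.24,0.06,-0.057,0,-0.18],[-0.24,0.083,-0.08,0,-0.3],[-0.24,0.095,-0.091,0,-0.4],[-0.24,0.1,-0.096,0,-0.5]]' && python3 -m pendant '[[-0.24,0,0,0,-0.13],[-0.24,0,0,0,-0.26],[-0.24,0,0,0,-0.39],[-0.24,0,0,0,-0.506],[-0.24,0,0,0,-0.506]]'
cat >> h.py <<'E'
P=(.5200,.0404,1.324)
def where():
    from plant import observe
    o=observe();c,s=np.cos(P[2]),np.sin(P[2]);d=o["tcp_pos"][:2]-P[:2];q=o["tcp_rot"]
    f=o["ft_force"]
    print("t",round(o["time_s"],2),"chute xyz mm",np.round(1000*np.array([d@[c,s],d@[-s,c],o["tcp_pos"][2]]),1),"yaw err",round(2*np.arctan2(q[2],q[1])-P[2],4),"w",round(85*o["grip_width"],1),"F chute",np.round([f[:2]@[c,s],f[:2]@[-s,c],f[2]],1))
E
python3 -c "
from h import *;where()"
```

```text
time_s: 0.6
tcp_pos: [0.2935, -0.4092, 0.2309]
tcp_rot: [-0.0, 0.987, 0.158, -0.0]
ft_force: [1.5, -0.2, 0.1]
grip_width: 0.622
gripper_force: 0.0
time_s: 1.1
tcp_pos: [0.4015, -0.2062, 0.2312]
tcp_rot: [-0.0, 0.987, 0.158, -0.0]
ft_force: [0.6, -1.3, -0.5]
grip_width: 0.62
gripper_force: 0.0
time_s: 1.6
tcp_pos: [0.4665, -0.0837, 0.2311]
tcp_rot: [-0.0, 0.916, 0.401, -0.0]
ft_force: [-0.5, -1.0, 0.6]
grip_width: 0.62
gripper_force: 0.0
time_s: 2.1
tcp_pos: [0.4659, -0.0854, 0.231]
tcp_rot: [-0.0, 0.789, 0.615, -0.0]
ft_force: [-0.4, 0.3, 0.9]
grip_width: 0.622
gripper_force: 0.0
t 2.1 chute xyz mm [-135.3   21.8  231. ] yaw err -0.0003 w 52.9 F chute [0.2 0.5 0.9]
```

```bash
python3 -m pendant '[[-0.24,0,0,0.03,0],[-0.24,0,0,0.07,0],[-0.24,0,0,0.11,0],[-0.24,0,0,0.141,0],[-0.24,0,0,0.141,0]]'
python3 - <<'E'
from h import *
import cv2;from plant import camera
where();c=camera("side");np.savez("side1.npz",**c)
X=w(P,(-135,21.5,91));u=proj(c,X);print(u)
for l in((-124,65,91),(-124,-22,91),(-146,-22,91),(-124,-22,100)):print(l,(proj(c,w(P,l))-[170,100])*4.4)
im=cv2.resize(c["image"][100:230,170:350,::-1],None,fx=4.4,fy=4.4,interpolation=cv2.INTER_CUBIC);cv2.imwrite("pics/side1.png",im)
E
```

```text
time_s: 2.6
tcp_pos: [0.4633, -0.0845, 0.087]
tcp_rot: [-0.004, 0.79, 0.614, -0.002]
ft_force: [0.0, 0.9, 0.5]
grip_width: 0.623
gripper_force: 0.0
t 2.6 chute xyz mm [-135.    24.4   87. ] yaw err -0.0027 w 53.0 F chute [0.8 0.2 0.5]
[242.89646035 157.30098993]
(-124, 65, 91) [369.82891036 205.00480963]
(-124, -22, 91) [310.19762999 312.50851886]
(-146, -22, 91) [268.84515909 301.94600265]
(-124, -22, 100) [309.87276901 299.15391899]
```

View pics/side1.png

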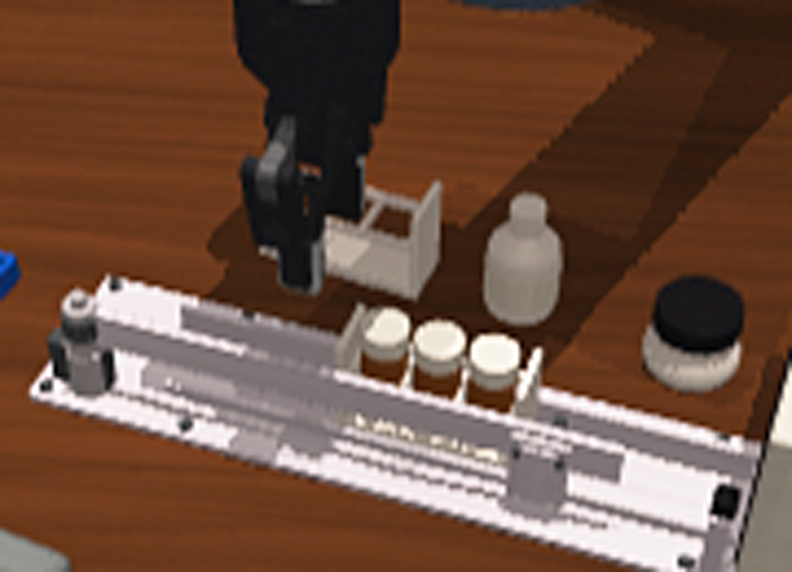

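The near fingertip's lower edge runs (278,283)–(320,293), above and inside the gate. I'll take its true height and position from the depth map.

Run:
```python
from h import *
where()
t=dict(np.load("side1.npz"));z=t["z_map"]
def X(u,v):
    q=z[v,u];c,s=np.cos(P[2]),np.sin(P[2])
    Wd=t["R"].T@(np.array([(u-t["cx"])/t["fx"]*q,(v-t["cy"])/t["fy"]*q,q])-t["t"]);d=Wd[:2]-P[:2]
    return np.round(1000*np.array([d@[c,s],d@[-s,c],Wd[2]])).astype(int).tolist()
for v in range(148,169,2):
    print(v,[X(u,v) for u in range(231,245,2)])
print("rear plate top",[X(u,v) for u,v in((251,171),(251,173),(250,176),(249,178))])
print("rear plate far/near proj",[((proj(t,w(P,l))-[170,100])*4.4).round() for l in((-112,-18,66),(-112,18,66),(-12,18,66))])
```

```text
t 2.65 chute xyz mm [-135.2   22.9   88.9] yaw err -0.0021 w 52.5 F chute [ 0.2 -0.6  0. ]
148 [[-135, -42, 168], [-131, -41, 169], [-126, -42, 172], [-124, -37, 168], [-124, -26, 159], [-126, -12, 148], [-125, -3, 141]]
150 [[-138, -36, 158], [-131, -41, 164], [-128, -39, 163], [-124, -37, 163], [-124, -27, 155], [-126, -13, 143], [-124, -4, 136]]
152 [[-142, -27, 144], [-138, -27, 146], [-128, -40, 159], [-124, -38, 158], [-125, -26, 148], [-126, -13, 137], [-122, -10, 136]]
154 [[-140, -32, 143], [-136, -32, 144], [-131, -32, 146], [-124, -38, 153], [-125, -26, 142], [-124, -16, 135], [-124, -5, 125]]
156 [[-140, -34, 139], [-135, -34, 141], [-131, -34, 142], [-126, -35, 145], [-123, -31, 142], [-127, -9, 123], [-125, -3, 118]]
158 [[-200, 102, 2], [-143, -17, 118], [-139, -15, 118], [111, -603, 687], [-129, -16, 122], [-127, -9, 117], [-125, -4, 114]]
160 [[-198, 97, 0], [-146, -9, 105], [-138, -18, 115], [-134, -15, 114], [-129, -15, 116], [-128, -8, 110], [-125, -4, 108]]
162 [[-195, 91, -1], [-146, -10, 100], [-139, -16, 108], [-134, -16, 110], [-130, -15, 109], [-127, -9, 105], [-125, -5, 102]]
164 [[-192, 82, 0], [-147, -9, 93], [-139, -16, 102], [-135, -14, 102], [-130, -16, 104], [-127, -10, 100], [-125, -4, 96]]
166 [[-188, 73, 3], [-185, 78, -1], [-179, 79, 1], [-137, -9, 90], [-131, -13, 95], [-127, -10, 94], [-161, 86, 0]]
168 [[-187, 71, -2], [-181, 70, 1], [-178, 74, -2], [-172, 73, 1], [-168, 77, -1], [-163, 78, -1], [-159, 81, -2]]
rear plate top [[-111, 9, 67], [-110, 5, 65], [-110, -1, 62], [-110, -7, 61]]
rear plate far/near proj [array([336., 349.]), array([361., 303.]), array([547., 350.])]
```

```bash
python3 -m pendant '[[-0.24,0,0,0.012,0],[-0.24,0,0,0.03,0],[-0.24,0,0,0.045,0],[-0.24,0,0,0.052,0],[-0.24,0,0,0.052,0]]' && python3 -m pendant '[[-0.24,0,0.005,0,0],[-0.24,0,0.012,0,0],[-0.24,0,0.019,0,0],[-0.24,0,0.026,0,0],[-0.24,0,0.032,0,0]]' && python3 -m pendant '[[-0.24,0,0.006,0,0],[-0.24,0,0.012,0,0],[-0.24,0,0.017,0,0],[-0.24,0,0.02,0,0],[-0.24,0,0.02,0,0]]'
python3 - <<'E'
from h import *
import cv2;from plant import camera
where()
a=camera("side");b=camera("top")
im=np.vstack([cv2.resize(a["image"][140:240,170:350,::-1],None,fx=3.3,fy=3.3,interpolation=cv2.INTER_CUBIC)[:, :594],cv2.resize(b["image"][200:280,185:365,::-1],None,fx=3.3,fy=3.3,interpolation=cv2.INTER_CUBIC)])
cv2.imwrite("pics/swing.png",im);where()
E
```

```text
time_s: 3.15
tcp_pos: [0.4667, -0.0859, 0.039]
tcp_rot: [0.0, 0.789, 0.614, 0.0]
ft_force: [-0.2, 0.1, -0.1]
grip_width: 0.623
gripper_force: 0.0
time_s: 3.65
tcp_pos: [0.4945, -0.0926, 0.0386]
tcp_rot: [-0.003, 0.789, 0.615, -0.002]
ft_force: [-8.1, -1.4, 2.3]
grip_width: 0.62
gripper_force: 3.3
time_s: 4.15
tcp_pos: [0.5131, -0.0973, 0.0378]
tcp_rot: [-0.004, 0.789, 0.615, -0.002]
ft_force: [-6.7, -0.4, 0.5]
grip_width: 0.618
gripper_force: 2.8
t 4.15 chute xyz mm [-135.2  -27.    37.8] yaw err -0.0003 w 52.6 F chute [-2.   6.4  0.5]
t 4.25 chute xyz mm [-135.1  -26.7   37.8] yaw err -0.0002 w 52.8 F chute [-0.9  5.8 -0.6]
```

View pics/swing.png

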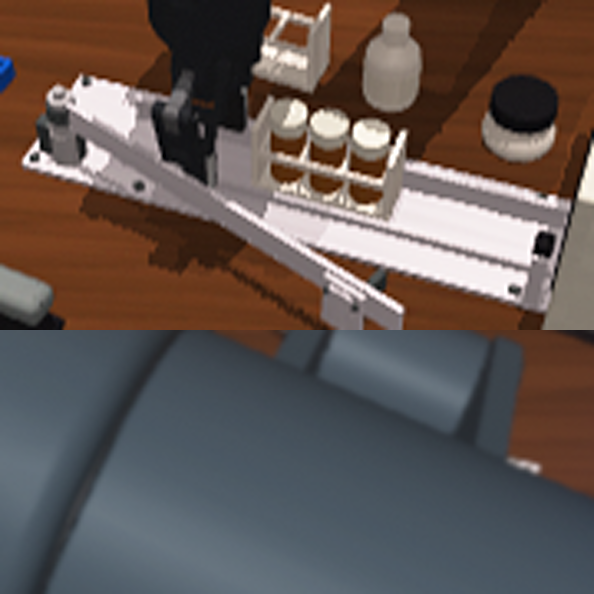

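The side view shows the gate swung well outside the rack, held by the far finger at about (205,185). The other finger stands behind the rack at about (235,130). Now I'll push.

```bash
python3 -m pendant '[[-0.24,0.005,0,0,0],[-0.24,0.01,0,0,0],[-0.24,0.013,0,0,0],[-0.24,0.016,0,0,0],[-0.24,0.02,0,0,0]]' && python3 -m pendant '[[-0.24,0.006,0,0,0],[-0.24,0.012,0.001,0,0],[-0.24,0.018,0.001,0,0],[-0.24,0.024,0.002,0,0],[-0.24,0.03,0.002,0,0]]'
python3 - <<'E'
from h import *
import cv2;from plant import camera
where()
a=camera("side")
cv2.imwrite("pics/push1.png",cv2.resize(a["image"][140:240,170:350,::-1],None,fx=4.4,fy=4.4,interpolation=cv2.INTER_CUBIC))
E
```

```text
time_s: 4.75
tcp_pos: [0.5185, -0.0784, 0.0379]
tcp_rot: [-0.003, 0.789, 0.615, -0.002]
ft_force: [-5.5, -1.2, -0.8]
grip_width: 0.619
gripper_force: 2.9
time_s: 5.25
tcp_pos: [0.5287, -0.05, 0.0381]
tcp_rot: [-0.002, 0.789, 0.615, -0.002]
ft_force: [-5.5, -1.4, -0.4]
grip_width: 0.621
gripper_force: 2.4
t 5.25 chute xyz mm [-85.5 -30.5  38.1] yaw err 0.0001 w 52.8 F chute [-2.7  5.  -0.4]
```

View pics/push1.png

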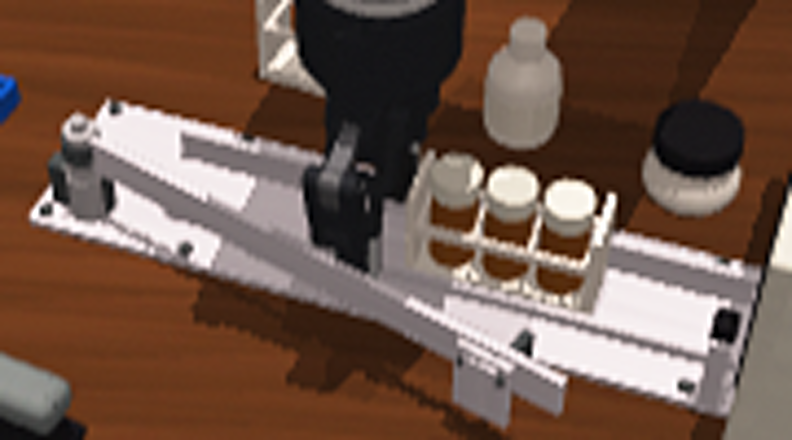

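The rack at (510,240) is upright and moving with the finger, and the gate toe at (525,345) is well clear of it. I'll continue pushing.

```bash
python3 -m pendant '[[-0.24,0.008,0.001,0,0],[-0.24,0.016,0.001,0,0],[-0.24,0.024,0.002,0,0],[-0.24,0.032,0.002,0,0],[-0.24,0.04,0.003,0,0]]' && python3 -m pendant '[[-0.24,0.008,0,0,0],[-0.24,0.016,0.001,0,0],[-0.24,0.023,0.001,0,0],[-0.24,0.029,0.002,0,0],[-0.24,0.034,0.002,0,0]]' && python3 -m pendant '[[-0.24,0.003,0,0,0],[-0.24,0.006,0,0,0],[-0.24,0.008,0,0,0],[-0.24,0.01,0,0,0],[-0.24,0.011,0,0,0]]' && python3 -c "
from h import *;where()"
```

```text
time_s: 5.8
tcp_pos: [0.541, -0.0123, 0.0382]
tcp_rot: [-0.002, 0.788, 0.615, -0.002]
ft_force: [-5.8, -3.2, 1.2]
grip_width: 0.623
gripper_force: 3.1
time_s: 6.3
tcp_pos: [0.552, 0.0201, 0.0383]
tcp_rot: [-0.001, 0.788, 0.615, -0.002]
ft_force: [-5.4, -2.7, 0.8]
grip_width: 0.619
gripper_force: 2.7
time_s: 6.8
tcp_pos: [0.5546, 0.0305, 0.0383]
tcp_rot: [-0.001, 0.789, 0.615, -0.002]
ft_force: [-5.4, -3.1, 0.9]
grip_width: 0.62
gripper_force: 2.7
t 6.8 chute xyz mm [ -1.1 -36.   38.3] yaw err 0.0009 w 52.7 F chute [-4.3  4.5  0.9]
```

```bash
python3 -m pendant '[[-0.24,0.002,0,0,0],[-0.24,0.004,0,0,0],[-0.24,0.006,0,0,0],[-0.24,0.007,0,0,0],[-0.24,0.008,0,0,0]]' && python3 -c "
from h import *;where()"; python3 -m pendant '[[-0.24,0.001,0,0,0],[-0.24,0.001,0,0,0],[-0.24,0.002,0,0,0],[-0.24,0.002,0,0,0],[-0.24,0.002,0,0,0]]' && python3 -c "
from h import *;where()"
```

```text
time_s: 7.3
tcp_pos: [0.5566, 0.0382, 0.0383]
tcp_rot: [-0.001, 0.789, 0.615, -0.002]
ft_force: [-4.4, -3.3, 1.5]
grip_width: 0.619
gripper_force: 2.7
t 7.3 chute xyz mm [  6.8 -36.   38.3] yaw err 0.0008 w 52.6 F chute [-4.3  3.5  1.5]
time_s: 7.8
tcp_pos: [0.557, 0.0397, 0.0383]
tcp_rot: [-0.001, 0.788, 0.615, -0.002]
ft_force: [-5.1, -4.1, 0.5]
grip_width: 0.622
gripper_force: 3.6
t 7.8 chute xyz mm [  8.3 -36.   38.3] yaw err 0.0014 w 52.8 F chute [-5.2  3.9  0.5]
```

```bash
python3 -m pendant '[[-0.24,0.001,0,0,0],[-0.24,0.001,0,0,0],[-0.24,0.002,0,0,0],[-0.24,0.002,0,0,0],[-0.24,0.002,0,0,0]]' && python3 -c "
from h import *;where()"; python3 -m pendant '[[-0.24,0.001,0,0,0],[-0.24,0.001,0,0,0],[-0.24,0.002,0,0,0],[-0.24,0.002,0,0,0],[-0.24,0.002,0,0,0]]' && python3 -c "
from h import *;where()"
```

```text
time_s: 8.3
tcp_pos: [0.557, 0.0398, 0.0384]
tcp_rot: [-0.0, 0.788, 0.616, -0.004]
ft_force: [-6.9, -11.7, 2.4]
grip_width: 0.619
gripper_force: 7.2
t 8.3 chute xyz mm [  8.5 -36.   38.4] yaw err 0.0039 w 52.6 F chute [-13.    3.8   2.4]
time_s: 8.8
tcp_pos: [0.557, 0.0399, 0.0384]
tcp_rot: [0.0, 0.787, 0.617, -0.005]
ft_force: [-7.9, -17.8, 2.5]
grip_width: 0.623
gripper_force: 10.6
t 8.8 chute xyz mm [  8.6 -36.   38.4] yaw err 0.0061 w 52.9 F chute [-19.2   3.3   2.5]
```

The force rises with no motion, so the rack is home. I'll back off, ease the gate shut, then lift.

```bash
python3 -m pendant '[[-0.24,-0.002,0,0,0],[-0.24,-0.005,0,0,0],[-0.24,-0.01,0,0,0],[-0.24,-0.015,0,0,0],[-0.24,-0.018,0,0,0]]' && python3 -m pendant '[[-0.24,0,-0.005,0,0],[-0.24,0,-0.012,0,0],[-0.24,0,-0.019,0,0],[-0.24,0,-0.026,0,0],[-0.24,0,-0.033,0,0]]' && python3 -m pendant '[[-0.24,0,-0.007,0,0],[-0.24,0,-0.014,0,0],[-0.24,0,-0.02,0,0],[-0.24,0,-0.024,0,0],[-0.24,0,-0.024,0,0]]' && python3 -c "
from h import *;where()"; python3 -m pendant '[[-0.24,0,0,-0.015,0],[-0.24,0,0,-0.04,0],[-0.24,0,0,-0.07,0],[-0.24,0,0,-0.1,0],[-0.24,0,0,-0.13,0]]' && python3 -m pendant '[[-0.24,-0.03,0,-0.03,0],[-0.24,-0.07,0,-0.05,0],[-0.24,-0.11,0,-0.06,0],[-0.24,-0.14,0,-0.06,0],[-0.24,-0.15,0,-0.06,0]]'
python3 - <<'E'
from h import *
import cv2;from plant import camera
where()
a=camera("side");b=camera("top");np.savez("top2.npz",**b)
im=np.vstack([cv2.resize(a["image"][140:240,170:350,::-1],None,fx=3.3,fy=3.3,interpolation=cv2.INTER_CUBIC)[:, :594],cv2.resize(b["image"][200:280,185:365,::-1],None,fx=3.3,fy=3.3,interpolation=cv2.INTER_CUBIC)])
cv2.imwrite("pics/end.png",im)
E
```

```text
time_s: 9.3
tcp_pos: [0.5557, 0.027, 0.0385]
tcp_rot: [0.0, 0.789, 0.615, 0.0]
ft_force: [-1.1, 1.5, 0.5]
grip_width: 0.626
gripper_force: 1.2
time_s: 9.8
tcp_pos: [0.5225, 0.0354, 0.0383]
tcp_rot: [-0.0, 0.789, 0.615, -0.0]
ft_force: [-1.8, 1.8, -0.1]
grip_width: 0.62
gripper_force: 0.8
time_s: 10.3
tcp_pos: [0.5, 0.0409, 0.0384]
tcp_rot: [0.0, 0.789, 0.615, 0.0]
ft_force: [0.5, 0.5, -0.2]
grip_width: 0.62
gripper_force: 0.0
t 10.3 chute xyz mm [-4.5 19.6 38.4] yaw err -0.0002 w 52.7 F chute [ 0.6 -0.4 -0.2]
time_s: 10.8
tcp_pos: [0.5006, 0.0406, 0.1696]
tcp_rot: [0.0, 0.789, 0.615, 0.0]
ft_force: [0.2, 0.1, -0.4]
grip_width: 0.617
gripper_force: 0.0
time_s: 11.3
tcp_pos: [0.4638, -0.1075, 0.2292]
tcp_rot: [0.002, 0.79, 0.613, 0.0]
ft_force: [0.6, 0.0, -1.1]
grip_width: 0.619
gripper_force: 0.0
t 11.3 chute xyz mm [-157.1   18.4  229.2] yaw err -0.0036 w 52.6 F chute [ 0.2 -0.5 -1.1]
```

View pics/end.png

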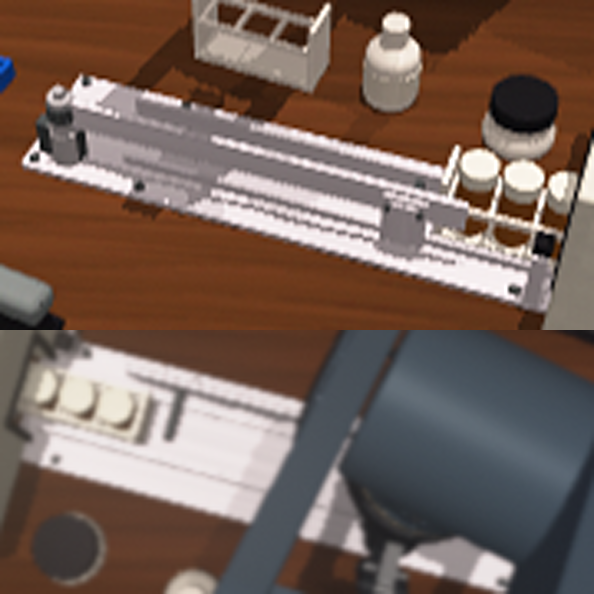

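The gate is shut, with its toe at (175,415) behind the rack, whose rear edge is at about (145,415). One quick numeric check, then I'll hand in.

Run:
```python
from h import *
c=dict(np.load("top2.npz"))
for l in((18,-18,66),(18,18,66),(0,7,34)):print(l,((proj(c,w(P,l))-[185,200])*3.3+[0,330]).round())
from plant import close_job;print(close_job())
```

```text
(18, -18, 66) [151. 394.]
(18, 18, 66) [137. 442.]
(0, 7, 34) [168. 438.]
the job is handed in; nothing more can be done
None
```

The rack is fully home against the end stop, the gate has sprung shut behind it, and the job is handed in at about 11.5 s; no rack–gate contact was seen in the pictures and the bench things near the chute stand where they were.

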